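Zero the dial scale and open the safety-capped bottle

ROBOT

A 7-joint arm with a two-finger parallel gripper is mounted at the origin on the work surface. World frame = base frame: x ahead of the robot, y to its left, z up, the work surface at z = 0. Lengths are in m, angles in rad, forces in N, time in s.
With the tool pointing down it reaches from about 0.425 to 0.925 m from the base axis. Payload 6.8 kg.
Tool frame: the origin (TCP) lies at the centre of the arm's flange, where the gripper is bolted on; the fingertips stand 173 mm ahead of it and the grasp point (between the pads) lies 155 mm ahead of it (finger_overhang is the distance from the TCP to the fingertips, in m); y points along the fingers, z is the direction in which the jaws open and shut, and the axes are right-handed (so a half turn about y gives the same grasp; the last joint's range is limited). The gripper opens to 85 mm and grips with 20 to 120 N. Pads are 22 mm wide; open, the fingers measure 114 mm over their backs; the gripper's body (76 mm by 85 mm) begins 54 mm behind the grasp point. The pads swing forward as they close: fully open they stand 13 mm farther back than shut.
Start: joints at [1.173, 0.477, 0.022, 1.555, -0.011, 1.109, -0.083], TCP at [0.193, -0.647, 0.405] pointing down, gripper open.
Joint ranges: [-2.96, 2.96], [-0.34, 2.1], [-1.41, 1.46], [0.24, 2.44], [-1.37, 4.51], [0.17, 1.92], [-2.96, 2.96]. Speed limits (rad/s): [2.39, 2.39, 3.14, 3.14, 3.14, 3.14, 3.14].

INTERFACE

Orientations are given as a rotation vector (axis times angle).
In Python, from bench import get_obs, grab_frame, hand_in, finger_overhang gives the robot as it stands. The module is installed in compiled form; this text tells all that it offers.
- The arm moves only by the shell command python3 -m jog 'ROWS' [FORCE]. ROWS is JSON, a list of rows, each a list of 3 entries, a list of its own where there are three numbers: the shift along the tool's x, y, z in cm, then the turn about the tool's y in rad, then the gripper command: -1 is fully open, 1 is shut, values between are in proportion. In form: [[[x, y, z], twist, gripper], ...]. A call has 1 to 10 rows; each row is the pose to reach, as a shift and turn from the pose commanded when the call began, along the tool's axes at that moment; what a row does not reach only later rows make up. A row lasts 1/8 s, in which the tool goes at most 62.5 mm and 10.7 degrees, less where a joint would pass 70% of its speed; a pose out of reach is approached as far as the arm can. A call with a gripper value outside its range is refused whole. The fingers move at their own pace and stop on an object; FORCE is the grip in N (left out, the last holds). Time passes only in rows, so rows that repeat a pose let the fingers close. It gives the time, the measured TCP pose, the force and the opening at its end, in the units of the state.
- get_obs(): the state, without advancing time (a new reading comes with each control period).
- grab_frame(name): name is "scene" or "top" or "wrist"; returns a dict with "image" (420x560x3 uint8, blue, green, red), "fx", "fy", "cx", "cy" (pixels), "origin" and "rotation" of the camera in the world. Camera axes: x right, y up, looking along -z (the intrinsics and any distortion apply to the point x, -y, -z); pixel columns grow to the right and rows downward; lengths in m; the calibration is good to about 2 mm. The wrist camera is an equidistant fisheye: a pixel r from the principal point sees the ray r / f radians off the axis. A picture is of the moment at which its call begins. There is no depth.
- hand_in(): hands the job in, once; it reports no verdict.
The state is a dict: "clock": time; "joints": joint angles; "qvel": joint speeds; "tau": joint torques, N m; "tcp_pos": TCP position; "orientation": TCP orientation; "contact_force": force on the tool from outside, world axes, zero at the start; "moment": the same for the moment, N m; "grip_width": finger opening in m.
Only numpy, scipy, OpenCV 4.12 (cv2) and the standard library are available. Lean on these libraries where they do the work, as an engineer would, in place of code of your own. Each camera call takes 0.05 s, during which the arm holds its last target.

TASK

I want to weigh out some cedar pellets: first turn the black tare knob of the little dial scale until its pointer stands on the red zero mark, and let go of it. Then press the white safety cap of the amber bottle down, twist it anticlockwise while pressed until it is free, and lift it off. Finish while still holding the cap, upright and still, straight above the bottle with a few centimetres of air beneath it; leave the scale at zero and do not disturb the small things lying on the shelf.

Things in the scene. Friction and masses are not known exactly. Their poses are not given: they have to be found in the camera images.
- tare (a joint): angle of the tare knob with its pointer (rad): 0 = pointer at the middle of the red zero mark, growing clockwise seen from above. Starts 0.45 to 1.25, so turn it anticlockwise; travel -0.6 to 1.7. The red mark spans -0.10 to 0.10. Light friction (0.05 N m), no spring: it stays where it is left.
- tare_grip (a point): point on the upright axis of the tare knob, 12 mm below its flat top, at the height to grip. Round fluted black knob, 34 mm across, 29 mm tall; its top is 74 mm above the shelf, the dial face under it 42 mm. The pointer, a thin bar at the knob's foot, points along this point's -x axis.
- scale: grey dial scale fixed to the shelf, 40 mm tall, 124 mm wide (y), from 62 mm in front (-x) of the knob's axis to 153 mm behind it (+x). Origin on the shelf under the knob's axis. A steel pan, 96 mm across, rim 68 mm high, has its centre 118 mm behind the knob (+x). The zero mark lies towards -x. Scale and bottle may swap places.
- bottle: slender amber bottle fixed upright in a white holder (90 x 90 x 12 mm foot, 60 mm round cup up to 32 mm height); it cannot move or turn. Origin on the shelf under its axis. 41 mm across up to 80 mm height, then a 25 mm neck. Two lugs on the neck, at its +x and -x, hold the cap.
- cap_center (a point): centre (half-way up) of the loose white cap, round, 46 mm across, 28 mm tall, about 30 g, red arrows on top, z up. Locked, its centre is 104 mm above the shelf. A spring pushes it up: 4.5 N locked, 9 N when 5 mm down, 12 N at the bottom stop 8.5 mm down. Up to 5 mm down it will not turn; pressed 6 to 8 mm it turns anticlockwise seen from above (clockwise is blocked).
- bottle_mouth (a point): centre of the bottle's mouth (top of the neck), 98 mm above the shelf. The pressed cap is clear of the lugs after about 60 degrees of anticlockwise turn and then lifts straight off; 70 to 90 degrees is right, a stop blocks it at about 130. Let up before 50 degrees, it catches again.
- compact: bystander: round chrome compact, 72 mm across, 16 mm thick; origin centre of underside
- hairbrush: bystander: bamboo hairbrush lying bristles down, 213 x 62 mm, 34 mm tall; origin on its underside near mid-length, handle towards its -x
- incense_holder: bystander: black ceramic incense holder, dish 90 mm across with a centre post 26 mm tall; origin centre of underside. (In the far left corner beyond it stands a fixed white three-tier drawer organizer, 220 mm deep, 280 wide, 205 tall, centre about 770 mm ahead of and 580 mm left of the robot base, its middle drawer out about 140 mm towards the robot.)
- sunglasses: bystander: tortoiseshell sunglasses standing unfolded, 145 mm wide, 145 mm long, 53 mm tall, lenses towards their own -x; origin centre of underside
- ring_dish: bystander: small blue ceramic bowl, 84 mm across, 28 mm tall; origin centre of underside
There are look-alikes about, which are no part of the job. Of the things that look like the part that bears cap_center, the smallest one is meant.

How it is judged:
On the way, in this order (a step that is already met when the one before it is completed fails the run):
1. the pointer stands on the red zero mark and the knob has been let go, the cap still on (value of joint tare between -0.1 and 0.1 rad and contact force between the fingers and scale below 0.2 N and distance between cap_center and bottle_mouth below 0.012 m), for 0.3 s.
2. the cap is pressed down at least 5 mm on the bottle (z of cap_center in the frame of bottle below 0.0992 m and horizontal distance between cap_center and bottle_mouth below 0.006 m), for 0.05 s.
3. the cap is off, lifted clear of the bottle and in the gripper (z of cap_center in the frame of bottle above 0.129 m and horizontal distance between cap_center and bottle_mouth below 0.03 m and contact force between the fingers and cap above 1 N), for 0.2 s.
At the end, for the whole second after the job is handed in: pointer within 0.10 rad of zero, knob let go; cap held by the fingers alone, still, within 0.30 rad of upright, its centre within 30 mm of the bottle's axis and 25 to 160 mm higher than when locked on; bystanders within 25 mm of where they were (all of step 3 and value of joint tare between -0.1 and 0.1 rad and z of cap_center in the frame of bottle below 0.264 m and angle between cap_center's own z axis and vertical below 0.3 rad and contact force between cap and bottle below 0.05 N and contact force between the fingers and scale below 0.2 N and linear speed of cap below 0.03 m/s); the arm keeps its last pose, push and grip.
It fails at once if a bystander is moved more than 25 mm (distance of any of compact, hairbrush, incense_holder, sunglasses, ring_dish from where it was at the start of the episode above 0.025 m).
It fails at once if the cap is dropped on the shelf (height (world z) of cap_center below 0.06 m).
It also fails if it takes over 51 s, if anything falls off the work surface, if the arm or the gripper's body presses on something with over 40 N, if the wrist force passes 120 N, or if a joint passes its speed limit or range.

## Working session

There is one attempt and no reset: what is moved stays moved. The work goes in short steps, Python scripts to look and compute and a shell command to move; the robot and the scene stay as the last step left them, time stands still between calls to the robot, and variables do not carry over. Pictures are saved under pics/ and viewed, and the job is handed in when it is done.

```bash
mkdir -p pics; ls
cat > h.py <<'E'
import numpy as np,cv2
from bench import *
from scipy.spatial.transform import Rotation as R
def save(n,f): 
    cv2.imwrite(f'pics/{f}.png',n)
def ray(fr,u,v,fish=False):
    x=(u-fr['cx'])/fr['fx'];y=(v-fr['cy'])/fr['fy']
    if fish:
        r=np.hypot(x,y);d=np.array([np.sin(r)*x/max(r,1e-9),np.sin(r)*y/max(r,1e-9),np.cos(r)])
    else: d=np.array([x,y,1.])
    d=np.array([d[0],-d[1],-d[2]])
    return np.array(fr['origin']),np.array(fr['rotation'])@(d/np.linalg.norm(d))
def plane(fr,u,v,z,fish=False):
    o,d=ray(fr,u,v,fish);return o+d*(z-o[2])/d[2]
E
python3 - <<'E'
from h import *
import pickle
o=get_obs();print(o)
fs={}
for n in ['scene','top','wrist']:
    f=grab_frame(n);fs[n]=f;save(f['image'],n+'0');print(n,{k:v for k,v in f.items() if k!='image'})
pickle.dump(fs,open('f0.pkl','wb'))
E
```

```text
pics
{'clock': 0.0, 'joints': array([ 1.1728851 ,  0.47777066,  0.02238248,  1.55644829, -0.01150225,
        1.10933781, -0.08310029]), 'qvel': array([-0.00116373,  0.00208259, -0.00073179, -0.00043124,  0.00012618,
        0.00013341, -0.00144978]), 'tau': array([-1.73282137e-04, -5.96441174e+01,  1.60821129e+00, -2.81191742e+01,
        1.24190966e-02,  9.27463872e-03, -2.79118893e-06]), 'tcp_pos': array([ 0.19280022, -0.6465836 ,  0.40374735]), 'orientation': array([-0.30190481,  2.06787354, -2.06414118]), 'contact_force': array([-0.36523117,  0.06001087,  0.30027247]), 'moment': array([0.02007531, 0.0620396 , 0.02622788]), 'grip_width': 0.08531612671087388}
scene {'fx': 428.68606290313176, 'fy': 428.68606290313176, 'cx': 276.99101455206403, 'cy': 214.71380396357085, 'origin': array([ 1.38997847, -0.31872058,  0.79085968]), 'rotation': array([0.82158857, 0.60042183, 1.11104654])}
top {'fx': 496.11642049682706, 'fy': 496.11642049682706, 'cx': 285.44727809707547, 'cy': 208.0441840453135, 'origin': array([0.27048704, 0.03169418, 1.31591146]), 'rotation': array([ 0.10251622, -0.10837509, -1.587659  ])}
wrist {'fx': 325.19226210127806, 'fy': 325.19226210127806, 'cx': 278.9247803227841, 'cy': 217.85159838137443, 'origin': array([ 0.26388643, -0.62659221,  0.37454302]), 'rotation': array([-0.24923279,  0.18771872, -1.27169811])}
```

```bash
sed -i "s/np.array(fr\['rotation'\])@(d/R.from_rotvec(fr['rotation']).as_matrix()@(d/" h.py; tail -8 h.py
```

```text
x=(u-fr['cx'])/fr['fx'];y=(v-fr['cy'])/fr['fy']
    if fish:
        r=np.hypot(x,y);d=np.array([np.sin(r)*x/max(r,1e-9),np.sin(r)*y/max(r,1e-9),np.cos(r)])
    else: d=np.array([x,y,1.])
    d=np.array([d[0],-d[1],-d[2]])
    return np.array(fr['origin']),R.from_rotvec(fr['rotation']).as_matrix()@(d/np.linalg.norm(d))
def plane(fr,u,v,z,fish=False):
    o,d=ray(fr,u,v,fish);return o+d*(z-o[2])/d[2]
```

View pics/scene0.png

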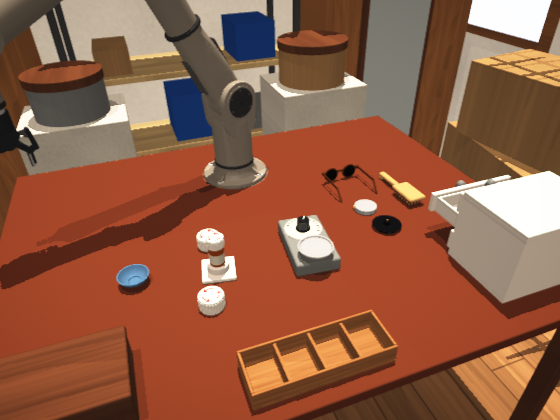

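View pics/top0.png

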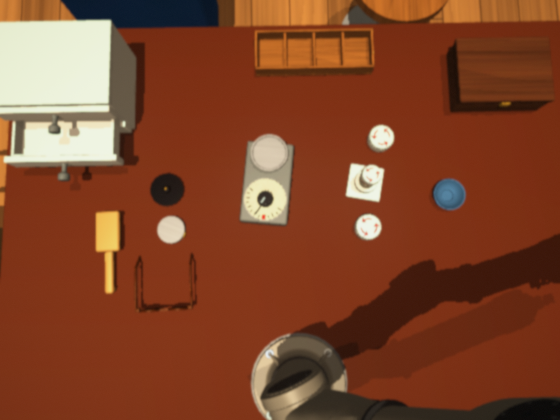

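View pics/wrist0.png

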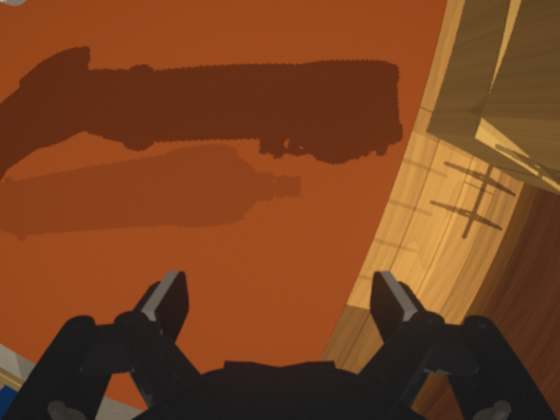

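Three white caps with red arrows in the top view: (381,138), (368,227) and (370,175). The first two stand loose on the shelf. The third sits on the bottle in its holder and looks the smallest. I'll confirm that in a crop and measure.

Run:
```python
from h import *
import pickle
fs=pickle.load(open('f0.pkl','rb'))
t=fs['top']['image'];s=fs['scene']['image']
a=cv2.resize(t[115:245,225:405],None,fx=4.4,fy=4.4,interpolation=cv2.INTER_CUBIC);save(a,'topcrop')
b=cv2.resize(s[200:320,185:345],None,fx=5,fy=5,interpolation=cv2.INTER_CUBIC);save(b,'scenecrop')
```

```text
(no output)
```

View pics/topcrop.png

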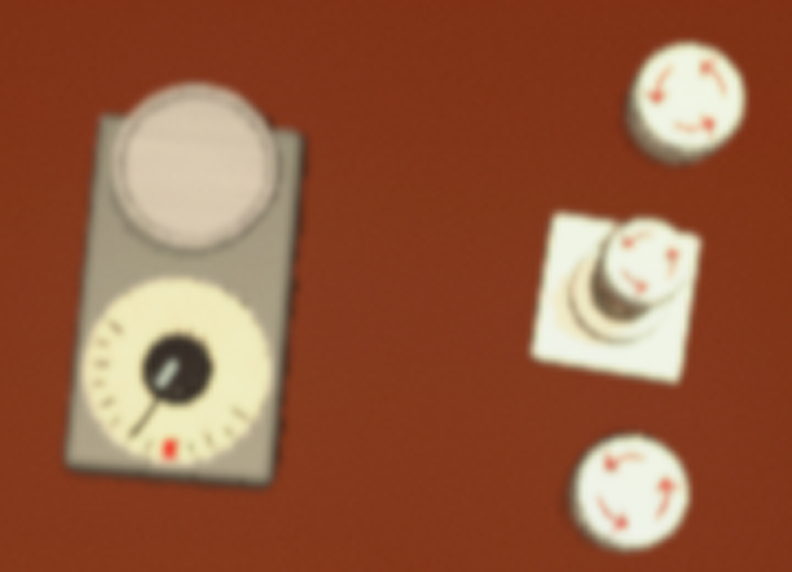

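View pics/scenecrop.png

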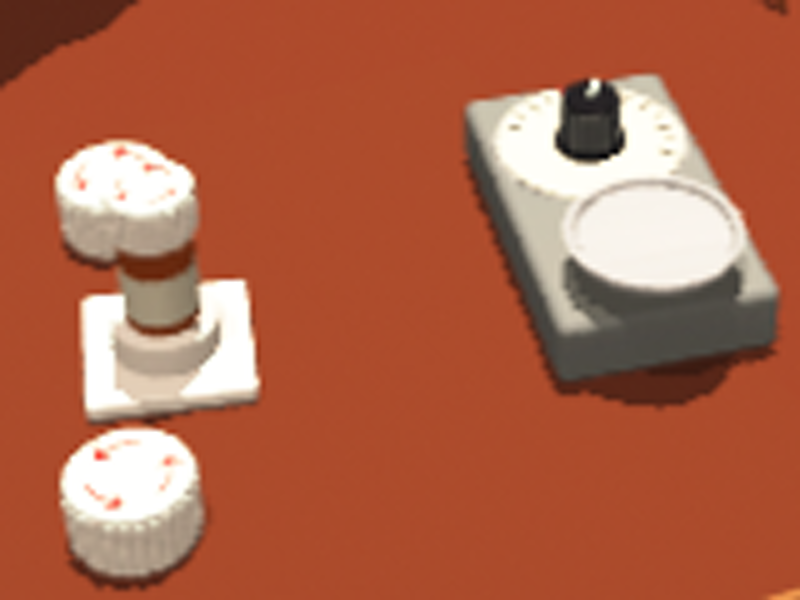

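The crops confirm it: the cap on the bottle is clearly smaller than the two loose ones. The pointer is clockwise of the red mark at about crop (133,437), and the mark is at (170,448).

```bash
cat > meas.py <<'E'
from h import *
import pickle
fs=pickle.load(open('f0.pkl','rb'))
f=fs['top'];t=f['image'].astype(int)
def reg(mask,x0,x1,y0,y1):
    m=np.zeros(mask.shape,np.uint8);m[y0:y1,x0:x1]=mask[y0:y1,x0:x1]
    n,l,st,c=cv2.connectedComponentsWithStats(m);i=1+np.argmax(st[1:,4]);return c[i],st[i]
B,G,Rr=t[...,0],t[...,1],t[...,2]
# knob
m=(t.max(2)<95).astype(np.uint8)
c,s=reg(m,250,280,185,212);print('knob',c,s)
# top ~0.074, foot .045: use dark blob mid approx
k=plane(f,s[0]+s[2]/2-.5,s[1]+s[3]/2-.5,0.062);print(k)
m=((Rr>170)&(G<110)).astype(np.uint8)
c,s=reg(m,250,280,205,225);r=plane(f,*c,0.042);print('red',c,s,r)
m=((t.min(2)>150)).astype(np.uint8)
c,s=reg(m,240,300,130,175);print('pan',c,s);
c2=(265.5,154)
print(plane(f,s[0]+s[2]/2-.5,s[1]+s[3]/2-.5,0.068))
# holder corners at z=.012 from crop
cr=np.array([[556,213],[701,237],[679,382],[532,357]])/4.4+[225,115]-.4
P=np.array([plane(f,*p,0.012) for p in cr]);print('holder',P,P.mean(0)); e=P[0]-P[3];print(np.arctan2(e[1],e[0]))
for z in (.118,):
  print('cap',plane(f,643/4.4+225-.4,262/4.4+115-.4,z))
# scene: cap top
g=fs['scene'];print('cap scene',plane(g,185+155/5,200+187/5,.118))
print('knob scene top',plane(g,185+592/5,200+90/5,.074))
sc=np.array([[100,115],[303,132],[272,485],[67,467]])/4.4+[225,115]-.4
P=np.array([plane(f,*p,0.04) for p in sc]);print('scale',P,P.mean(0))
for a,b in((3,0),(2,1)): e=P[b]-P[a];print(np.arctan2(e[1],e[0]))
p=plane(f,133/4.4+225-.4,437/4.4+115-.4,.044);d=p-k;print('ptr',p,np.arctan2(-d[1],-d[0]))
E
python3 meas.py
```

```text
knob [265.25185185 198.27407407] [258 192  15  14 135]
[0.46499162 0.07714175 0.062     ]
red [263.  216.5] [263 216   1   2   2] [0.4211293 0.0836993 0.042    ]
pan [268.92619048 153.1797619 ] [252 137  34  33 840]
[0.58247064 0.06623489 0.068     ]
holder [[ 0.56472522 -0.15321612  0.012     ]
 [ 0.54810197 -0.24106055  0.012     ]
 [ 0.45907292 -0.22364428  0.012     ]
 [ 0.47606386 -0.13538006  0.012     ]] [ 0.51199099 -0.18832525  0.012     ]
-0.19852091302708577
cap [ 0.51190584 -0.18579102  0.118     ]
cap scene [ 0.51834407 -0.18241609  0.118     ]
knob scene top [0.46545053 0.08299031 0.074     ]
scale [[0.62373213 0.12245204 0.04      ]
 [0.61093633 0.00076447 0.04      ]
 [0.39854118 0.02359695 0.04      ]
 [0.41149817 0.14382757 0.04      ]] [0.51117695 0.07266026 0.04      ]
-0.10037830969911905
-0.1070887606579839
ptr [0.42801256 0.1046256  0.044     ] -0.639152586672864
```

```bash
cat > go.py <<'E'
from h import *
# usage: go.py x y z(grasp point) [jawyaw]
import sys
o=get_obs();M=R.from_rotvec(o['orientation']).as_matrix();p=o['tcp_pos']
jy=np.arctan2(M[1,2],M[0,2])
print('clk %.2f grasp'%o['clock'],(p+M[:,1]*.155).round(4),'tooly',M[:,1].round(4),'jaw yaw %.3f'%jy,'j',o['joints'].round(2),'F',o['contact_force'].round(1),'M',o['moment'].round(2),'w %.4f'%o['grip_width'])
if len(sys.argv)>3:
    t=np.array([float(a) for a in sys.argv[1:4]])-M[:,1]*.155*0-np.array([0,0,-.155])
    print('shift cm',(M.T@(t-p)*100).round(2))
    if len(sys.argv)>4:
        # anticlockwise yaw = negative twist
        d=(float(sys.argv[4])-jy+np.pi/2)%np.pi-np.pi/2;print('twist',-d)
E
python3 go.py 0.50 -0.25 0.2; python3 go.py 0.466 0.0775 0.15 1.2
```

```text
clk 0.15 grasp [ 0.1927 -0.6464  0.2489] tooly [-5.0e-04  1.4e-03 -1.0e+00] jaw yaw -1.281 j [ 1.17  0.48  0.02  1.56 -0.01  1.11 -0.08] F [-0.  -1.5 -0.2] M [ 0.03 -0.03  0.  ] w 0.0852
shift cm [-40.77   4.93 -29.23]
clk 0.15 grasp [ 0.1927 -0.6464  0.2489] tooly [-5.0e-04  1.4e-03 -1.0e+00] jaw yaw -1.281 j [ 1.17  0.48  0.02  1.56 -0.01  1.11 -0.08] F [-0.  -1.5 -0.2] M [ 0.03 -0.03  0.  ] w 0.0852
shift cm [-46.87   9.98 -61.58]
twist 0.6605251312917533
```

```bash
python3 -m jog '[[[-6,0.5,-4.3],0,-1],[[-12,1,-8.6],0,-1],[[-18,1.5,-12.9],0,-1],[[-24,2,-17.2],0,-1],[[-30,2.5,-21.5],0,-1],[[-36,3,-25.5],0,-1],[[-40.5,3,-29],0,-1],[[-40.5,3,-29],0,-1]]' 50; python3 go.py 0.466 0.0775 0.15 1.2
```

```text
clock: 1.15
tcp_pos: [0.499, -0.2515, 0.3746]
orientation: [-0.301, 2.066, -2.066]
contact_force: [0.8, -0.3, -0.1]
grip_width: 0.0857
clk 1.15 grasp [ 0.499  -0.2515  0.2196] tooly [-0.e+00 -1.e-04 -1.e+00] jaw yaw -1.281 j [ 0.5   0.33 -0.17  1.86  0.07  0.96 -0.99] F [ 0.8 -0.3 -0.1] M [ 0.   -0.02  0.01] w 0.0857
shift cm [ -6.23   6.95 -32.47]
twist 0.6604508897551487
```

```bash
python3 -m jog '[[[-1,0.5,-5.5],0.08,-1],[[-2,1,-11],0.16,-1],[[-3,1.5,-16.5],0.24,-1],[[-4.5,2.5,-22],0.32,-1],[[-5.5,3.5,-27.5],0.4,-1],[[-6.2,4.5,-32],0.48,-1],[[-6.2,5,-32.5],0.5,-0.3],[[-6.2,5,-32.5],0.5,-0.3],[[-6.2,5,-32.5],0.5,-0.3]]'
python3 - <<'E'
from h import *
import pickle
d={}
for n in ('wrist','top'):
    d[n]=grab_frame(n);save(d[n]['image'],n+'1')
pickle.dump(d,open('f1.pkl','wb'))
E
python3 go.py 0.466 0.0775 0.066
```

```text
clock: 2.28
tcp_pos: [0.465, 0.0744, 0.3248]
orientation: [-0.225, -2.109, 2.11]
contact_force: [0.0, 0.2, -0.8]
grip_width: 0.0557
clk 2.38 grasp [0.4651 0.0745 0.1699] tooly [ 5.e-04 -3.e-04 -1.e+00] jaw yaw -1.783 j [-0.05  0.26 -0.28  2.09  0.1   0.8  -2.17] F [-0.3  1.2  0.7] M [ 0.02  0.03 -0.  ] w 0.0554
shift cm [-0.02 10.39 -0.31]
```

View pics/wrist1.png

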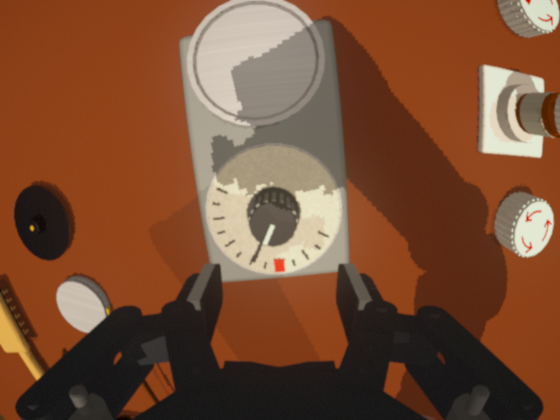

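The wrist view shows the knob top near (274,222), red mark at (280,265), pointer tip near (254,262). I'll measure these.

```bash
cat > m2.py <<'E'
from h import *
import pickle,sys
f=pickle.load(open(sys.argv[1],'rb'))['wrist'];t=f['image']
c=cv2.resize(t[130:290,190:360],None,fx=3.5,fy=3.5,interpolation=cv2.INTER_CUBIC);save(c,sys.argv[2])
hsv=cv2.cvtColor(t,cv2.COLOR_BGR2HSV)
m=((hsv[...,1]>190)&(hsv[...,2]>150)&((hsv[...,0]<4)|(hsv[...,0]>175))).astype(np.uint8)
m[:255]=0;m[285:]=0;m[:,:240]=0;m[:,320:]=0
n,l,st,ce=cv2.connectedComponentsWithStats(m)
i=1+np.argmax(st[1:,4]);print('red px',ce[i],st[i]);r=plane(f,*ce[i],.042,True);print(r)
print('dialcentre guess',plane(f,273,208.5,.042,True),'knobtop',plane(f,274,222,.074,True))
E
python3 m2.py f1.pkl wc1
```

```text
Traceback (most recent call last):
  File "m2.py", line 9, in <module>
    i=1+np.argmax(st[1:,4]);print('red px',ce[i],st[i]);r=plane(f,*ce[i],.042,True);print(r)
        ~~~~~~~~~^^^^^^^^^^
ValueError: attempt to get argmax of an empty sequence
```

View pics/wc1.png

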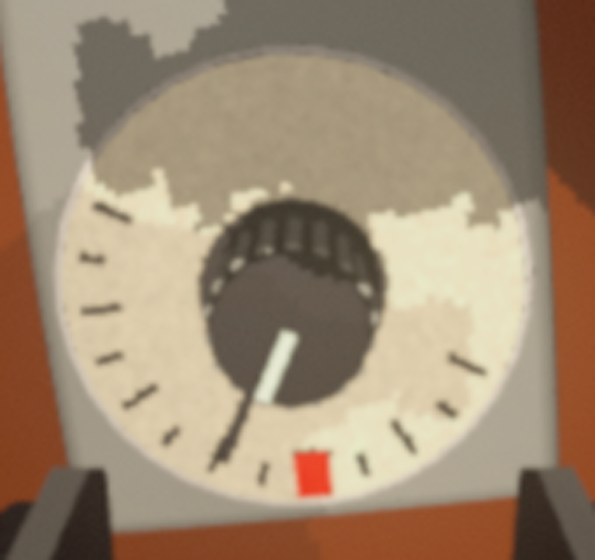

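Run:
```python
from h import *
import pickle
f=pickle.load(open('f1.pkl','rb'))['wrist']
P=lambda u,v,z:plane(f,190+u/3.5-.4,130+v/3.5-.4,z,True)
# dial rim points fit a circle
pts=np.array([P(u,v,.042)[:2] for u,v in [(57,270),(295,47),(532,270),(290,504),(100,150),(470,425),(120,420),(500,170)]])
A=np.c_[2*pts,np.ones(len(pts))];s=np.linalg.lstsq(A,(pts**2).sum(1),rcond=None)[0]
print('dial c',s[:2],'r',np.sqrt(s[2]+s[:2]@s[:2]))
c=s[:2];k=P(293,330,.074)[:2];print('knob',k)
r=P(313,474,.042)[:2];t=P(218,463,.044)[:2];t2=P(245,408,.046)[:2]
a=lambda d:np.arctan2(-d[1],-d[0])
print('red',r,a(r-c),a(r-k),'tip',a(t-c),a(t-k),a(t-t2))
w1=P(291,332,.075)[:2];w2=P(264,402,.075)[:2];print('white',a(w2-w1))
```

```text
dial c [0.46932306 0.07703376] r 0.0550296377657091
knob [0.4691332  0.07688689]
red [0.4220528  0.08281673] -0.1217335443816424 -0.1252916367206454 tip -0.6179705322760414 -0.622815588054154 -0.6438169428936533
white -0.5698258405237902
```

```bash
python3 -c "
from bench import *;print(finger_overhang)"; python3 go.py 0.468 0.077 0.067
```

```text
0.1734
clk 2.38 grasp [0.4651 0.0745 0.1699] tooly [ 5.e-04 -3.e-04 -1.e+00] jaw yaw -1.783 j [-0.05  0.26 -0.28  2.09  0.1   0.8  -2.17] F [-0.3  1.2  0.7] M [ 0.02  0.03 -0.  ] w 0.0554
shift cm [-0.23 10.29 -0.3 ]
```

```bash
python3 -m jog '[[[-0.23,4,-0.3],0,-0.3],[[-0.23,7.5,-0.3],0,-0.3],[[-0.23,9.5,-0.3],0,-0.3],[[-0.23,10.3,-0.3],0,-0.3],[[-0.23,10.3,-0.3],0,-0.3]]' 25; python3 go.py
```

```text
clock: 3.0
tcp_pos: [0.4678, 0.078, 0.2218]
orientation: [-0.223, -2.11, 2.11]
contact_force: [0.4, -0.1, 0.4]
grip_width: 0.0554
clk 3.00 grasp [0.4678 0.0779 0.0668] tooly [-1.e-04 -2.e-04 -1.e+00] jaw yaw -1.782 j [-0.1   0.44 -0.24  2.15  0.19  0.57 -2.26] F [ 0.4 -0.1  0.4] M [0.   0.   0.01] w 0.0554
```

```bash
python3 -m jog '[[[0,0,0],0,0.8],[[0,0,0],0,0.8],[[0,0,0],0,0.8],[[0,0,0],0,0.8]]' 25; python3 go.py
python3 - <<'E'
from h import *
f=grab_frame('wrist');save(cv2.resize(f['image'][120:420,130:420],None,fx=2,fy=2),'g1')
E
```

```text
clock: 3.5
tcp_pos: [0.4681, 0.0784, 0.2227]
orientation: [-0.225, -2.112, 2.111]
contact_force: [-1.0, -1.2, 8.5]
grip_width: 0.0331
clk 3.50 grasp [0.4684 0.0785 0.0677] tooly [ 1.9e-03  2.0e-04 -1.0e+00] jaw yaw -1.781 j [-0.1   0.44 -0.24  2.15  0.19  0.57 -2.26] F [-1.  -1.2  8.5] M [-0.11  0.2   0.01] w 0.0331
```

View pics/g1.png

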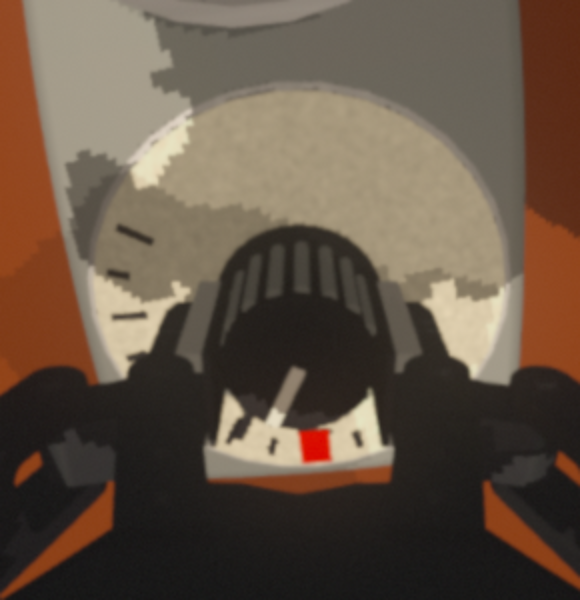

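The knob is held and the pointer hasn't moved. Turning it 0.5 rad anticlockwise.

```bash
python3 -m jog '[[[0,0,0],-0.1,0.8],[[0,0,0],-0.2,0.8],[[0,0,0],-0.3,0.8],[[0,0,0],-0.4,0.8],[[0,0,0],-0.5,0.8],[[0,0,0],-0.5,0.8],[[0,0,0],-0.5,0.8]]'; python3 go.py
python3 - <<'E'
from h import *
f=grab_frame('wrist');save(cv2.resize(f['image'][120:420,130:420],None,fx=2,fy=2),'g2')
E
```

```text
clock: 4.42
tcp_pos: [0.4681, 0.0785, 0.2227]
orientation: [-0.299, 2.065, -2.065]
contact_force: [-1.2, -0.8, 7.3]
grip_width: 0.0329
clk 4.42 grasp [0.4684 0.0785 0.0677] tooly [ 2.e-03  2.e-04 -1.e+00] jaw yaw -1.281 j [ 0.01  0.45 -0.37  2.15  0.29  0.59 -1.85] F [-1.2 -0.8  7.3] M [0.01 0.17 0.1 ] w 0.0329
```

View pics/g2.png

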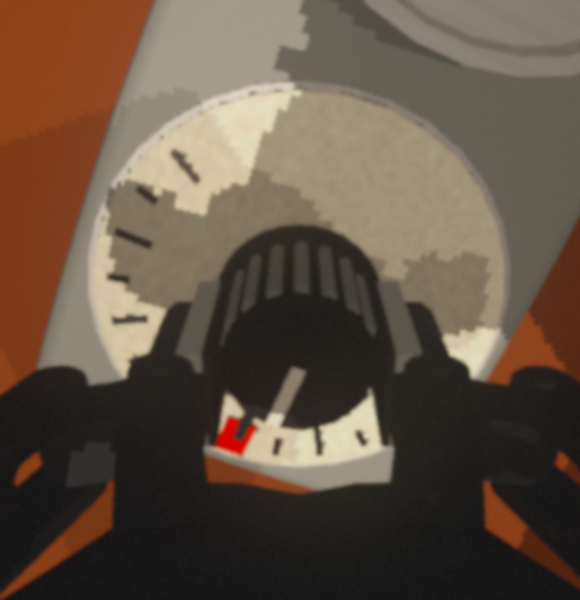

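The pointer lies on the red mark at about (243,430). Opening, rising and measuring.

```bash
python3 -m jog '[[[0,0,0],-0.5,-0.3],[[0,0,0],-0.5,-0.3],[[0,0,0],-0.5,-0.3]]'; python3 go.py
```

```text
clock: 4.85
tcp_pos: [0.4677, 0.0783, 0.222]
orientation: [-0.735, 1.754, -1.754]
contact_force: [0.2, 0.4, 0.5]
grip_width: 0.0556
clk 4.85 grasp [0.4678 0.0783 0.067 ] tooly [ 7.e-04  0.e+00 -1.e+00] jaw yaw -0.776 j [ 0.11  0.47 -0.49  2.14  0.38  0.61 -1.43] F [0.2 0.4 0.5] M [0.07 0.   0.03] w 0.0556
```

I slipped there: the twist is relative to each call, so the hand turned another 0.5 rad while opening. I'll raise it and check whether the knob moved too.

```bash
python3 -m jog '[[[0,-3,0],0.15,-0.3],[[0,-7,0],0.3,-0.3],[[0,-10.3,0],0.5,-0.3],[[0,-10.3,0],0.5,-0.3]]'
python3 - <<'E'
from h import *
import pickle
f=grab_frame('wrist');t=f['image'];pickle.dump({'wrist':f},open('f2.pkl','wb'))
save(cv2.resize(t[130:290,190:360],None,fx=3.5,fy=3.5,interpolation=cv2.INTER_CUBIC),'wc2')
E
python3 go.py
```

```text
clock: 5.35
tcp_pos: [0.4684, 0.0788, 0.3274]
orientation: [-0.294, 2.064, -2.064]
contact_force: [-1.0, 0.4, 0.2]
grip_width: 0.0554
clk 5.40 grasp [0.4683 0.0785 0.1708] tooly [ 3.1e-03 -1.0e-04 -1.0e+00] jaw yaw -1.281 j [ 0.1   0.28 -0.46  2.08  0.17  0.81 -1.74] F [ 0.4  0.8 -0.3] M [ 0.04  0.01 -0.07] w 0.0554
```

View pics/wc2.png

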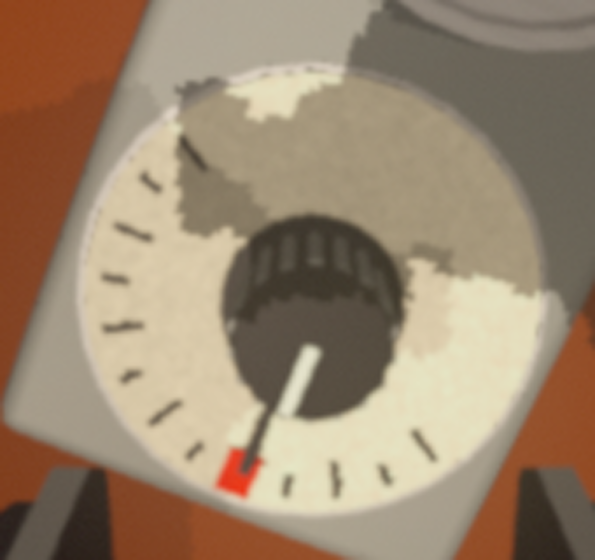

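Run:
```python
from h import *
import pickle
f=pickle.load(open('f2.pkl','rb'))['wrist']
P=lambda u,v,z:plane(f,190+u/3.5-.4,130+v/3.5-.4,z,True)
a=lambda d:np.arctan2(-d[1],-d[0])
pts=np.array([P(u,v,.042)[:2] for u,v in [(79,290),(310,64),(543,290),(310,514),(125,170),(480,450),(130,430),(500,170)]])
A=np.c_[2*pts,np.ones(len(pts))];s=np.linalg.lstsq(A,(pts**2).sum(1),rcond=None)[0];c=s[:2];print('dial',c)
k=P(312,345,.074)[:2];print('knob',k)
r=P(240,474,.042)[:2];t=P(245,468,.045)[:2];t2=P(274,405,.046)[:2]
for q in(c,k): print(a(r-q),a(t-q))
print(a(t-t2))
w1=P(313,348,.075)[:2];w2=P(287,413,.075)[:2];print('white',a(w2-w1))
```

```text
dial [0.4685754  0.07728303]
knob [0.46915141 0.07755831]
-0.10220215692075321 -0.09727154110944466
-0.09521427215151929 -0.08981854198621458
-0.11977955450262145
white -0.07457350128567516
```

Pointer and mark agree within about 0.02 rad, so step 1 is met. On to the bottle.

```bash
python3 go.py 0.514 -0.185 0.2
```

```text
clk 5.40 grasp [0.4683 0.0785 0.1708] tooly [ 3.1e-03 -1.0e-04 -1.0e+00] jaw yaw -1.281 j [ 0.1   0.28 -0.46  2.08  0.17  0.81 -1.74] F [ 0.4  0.8 -0.3] M [ 0.04  0.01 -0.07] w 0.0554
shift cm [ 3.1  -2.9  26.57]
```

```bash
python3 -m jog '[[[0.5,-2.9,5],0,-1],[[1.2,-2.9,10],0,-1],[[1.8,-2.9,15],0,-1],[[2.4,-2.9,20],0,-1],[[3,-2.9,25],0,-1],[[3.1,-2.9,26.5],0,-1],[[3.1,-2.9,26.5],0,-1],[[3.1,-2.9,26.5],0,-1]]'
python3 - <<'E'
from h import *
import pickle
d={}
for n in ('wrist','scene'):
    d[n]=grab_frame(n);save(d[n]['image'],n+'3')
pickle.dump(d,open('f3.pkl','wb'))
save(cv2.resize(d['wrist']['image'][130:300,190:370],None,fx=3.5,fy=3.5,interpolation=cv2.INTER_CUBIC),'wc3')
E
python3 go.py
```

```text
clock: 6.4
tcp_pos: [0.5135, -0.1826, 0.3531]
orientation: [-0.305, 2.066, -2.063]
contact_force: [0.1, -0.3, 0.4]
grip_width: 0.0852
clk 6.50 grasp [ 0.5136 -0.1825  0.1986] tooly [-3.e-04  6.e-04 -1.e+00] jaw yaw -1.278 j [ 0.49  0.34 -0.32  1.9   0.13  0.92 -1.17] F [-0.5  0.1 -0.3] M [0.04 0.01 0.04] w 0.0854
```

View pics/wc3.png

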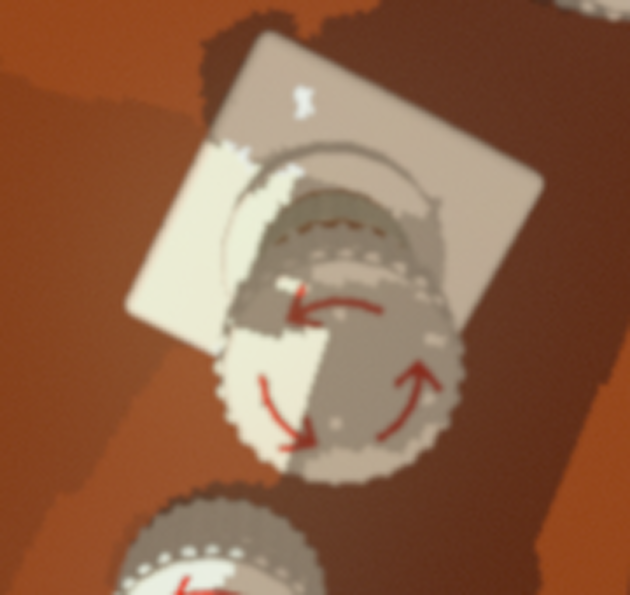

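View pics/scene3.png

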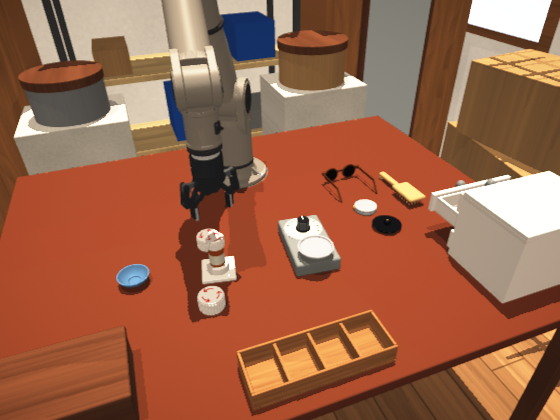

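```bash
python3 - <<'E'
from h import *
import pickle
f=pickle.load(open('f3.pkl','rb'))['wrist']
P=lambda u,v,z:plane(f,190+u/3.5-.4,130+v/3.5-.4,z,True)
pts=np.array([P(u,v,.116)[:2] for u,v in [(218,370),(463,370),(340,484),(270,462),(415,457),(232,415),(450,415)]])
A=np.c_[2*pts,np.ones(len(pts))];s=np.linalg.lstsq(A,(pts**2).sum(1),rcond=None)[0];c=s[:2];print('cap',c,'r',np.sqrt(s[2]+c@c))
h=np.array([P(u,v,.012) for u,v in [(268,30),(545,183),(127,308)]]);print('holder mid of diag',(h[1]+h[2])/2)
E
python3 go.py 0.5145 -0.186 0.108
```

```text
cap [ 0.51390309 -0.18906324] r 0.02365755158459071
holder mid of diag [ 0.51425777 -0.18928807  0.012     ]
clk 6.50 grasp [ 0.5136 -0.1825  0.1986] tooly [-3.e-04  6.e-04 -1.e+00] jaw yaw -1.278 j [ 0.49  0.34 -0.32  1.9   0.13  0.92 -1.17] F [-0.5  0.1 -0.3] M [0.04 0.01 0.04] w 0.0854
shift cm [0.01 9.06 0.36]
```

```bash
python3 go.py 0.514 -0.188 0.104; python3 -m jog '[[[0.2,4,0.55],0,-1],[[0.2,7.5,0.55],0,-1],[[0.2,9.5,0.55],0,-1],[[0.2,9.5,0.55],0,-1]]' 60;python3 go.py 0.514 -0.188 0.104
```

```text
clk 6.50 grasp [ 0.5136 -0.1825  0.1986] tooly [-3.e-04  6.e-04 -1.e+00] jaw yaw -1.278 j [ 0.49  0.34 -0.32  1.9   0.13  0.92 -1.17] F [-0.5  0.1 -0.3] M [0.04 0.01 0.04] w 0.0854
shift cm [0.12 9.46 0.54]
clock: 7.0
tcp_pos: [0.5127, -0.189, 0.2575]
orientation: [-0.306, 2.068, -2.064]
contact_force: [-0.4, 0.3, 0.1]
grip_width: 0.0856
clk 7.00 grasp [ 0.5122 -0.1888  0.1025] tooly [-0.003   0.0013 -1.    ] jaw yaw -1.279 j [ 0.47  0.47 -0.29  1.97  0.2   0.73 -1.22] F [-0.4  0.3  0.1] M [-0.03  0.    0.03] w 0.0856
shift cm [-0.15 -0.15 -0.06]
```

```bash
python3 -m jog '[[[-0.1,0,-0.05],0,0.8],[[-0.1,0,-0.05],0,0.8],[[-0.1,0,-0.05],0,0.8],[[-0.1,0,-0.05],0,0.8],[[-0.1,0,-0.05],0,0.8]]' 60;python3 go.py
python3 - <<'E'
from h import *
f=grab_frame('wrist');save(cv2.resize(f['image'][120:420,130:420],None,fx=2,fy=2),'c1')
E
```

```text
clock: 7.62
tcp_pos: [0.5145, -0.1885, 0.2598]
orientation: [-0.301, 2.065, -2.064]
contact_force: [-1.5, 3.6, 6.0]
grip_width: 0.0446
clk 7.62 grasp [ 0.5147 -0.1884  0.1048] tooly [ 1.3e-03  7.0e-04 -1.0e+00] jaw yaw -1.280 j [ 0.47  0.47 -0.29  1.97  0.2   0.73 -1.22] F [-1.5  3.6  6. ] M [ 0.9   0.35 -0.05] w 0.0446
```

View pics/c1.png

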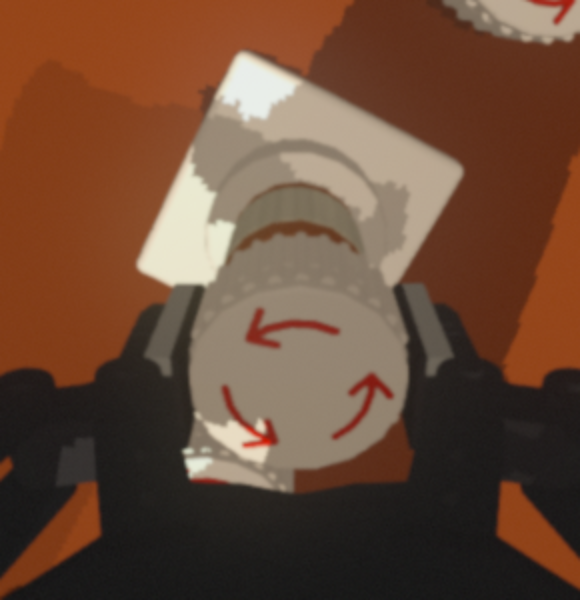

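The cap is squarely between the pads, width 44.6 mm. Pressing.

```bash
python3 -m jog '[[[0,0.2,0],0,0.8],[[0,0.4,0],0,0.8],[[0,0.6,0],0,0.8],[[0,0.75,0],0,0.8],[[0,0.75,0],0,0.8]]';python3 go.py
```

```text
clock: 8.3
tcp_pos: [0.5145, -0.1884, 0.2528]
orientation: [-0.301, 2.065, -2.064]
contact_force: [-3.4, 4.2, 11.1]
grip_width: 0.0449
clk 8.30 grasp [ 0.5147 -0.1884  0.0978] tooly [ 1.3e-03  5.0e-04 -1.0e+00] jaw yaw -1.280 j [ 0.47  0.48 -0.29  1.97  0.2   0.72 -1.22] F [-3.4  4.2 11.1] M [ 0.94  0.74 -0.  ] w 0.0449
```

Force 11 N and 7 mm travel give about 7.4 mm down, in the turning band. Twisting 80° anticlockwise.

```bash
python3 -m jog '[[[0,0,0],-0.16,0.8],[[0,0,0],-0.32,0.8],[[0,0,0],-0.48,0.8],[[0,0,0],-0.64,0.8],[[0,0,0],-0.8,0.8],[[0,0,0],-0.96,0.8],[[0,0,0],-1.12,0.8],[[0,0,0],-1.28,0.8],[[0,0,0],-1.4,0.8],[[0,0,0],-1.4,0.8]]';python3 go.py
python3 - <<'E'
from h import *
f=grab_frame('wrist');save(cv2.resize(f['image'][120:420,130:420],None,fx=2,fy=2),'c2')
E
```

```text
clock: 9.55
tcp_pos: [0.5143, -0.1877, 0.2527]
orientation: [-1.263, 1.119, -1.118]
contact_force: [-4.3, 6.9, 11.8]
grip_width: 0.045
clk 9.55 grasp [ 0.5145 -0.1875  0.0977] tooly [ 7.0e-04  1.3e-03 -1.0e+00] jaw yaw 0.122 j [ 0.73  0.54 -0.63  1.95  0.44  0.78 -0.03] F [-4.3  6.9 11.8] M [1.34 0.97 0.14] w 0.0450
```

View pics/c2.png

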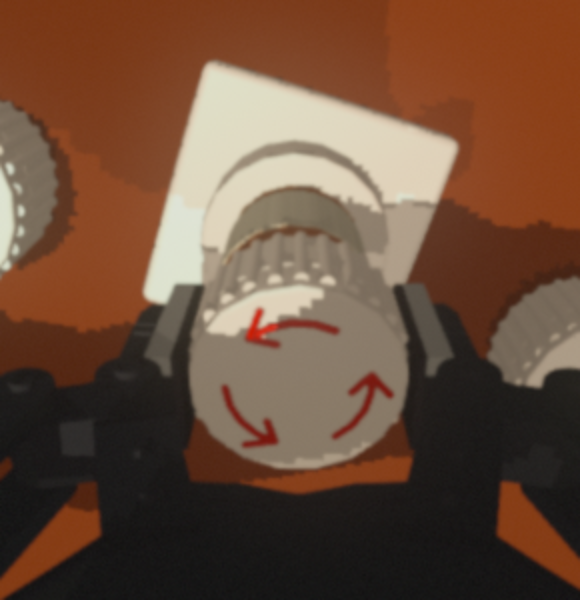

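The arrows stayed fixed relative to the fingers, so the cap turned about 80° with the hand. Lifting.

```bash
python3 -m jog '[[[0,-0.4,0],0,0.8],[[0,-1,0],0,0.8],[[0,-2,0],0,0.8],[[0,-3.5,0],0,0.8],[[0,-5,0],0,0.8],[[0,-6.5,0],0,0.8],[[0,-7.5,0],0,0.8],[[0,-7.5,0],0,0.8],[[0,-7.5,0],0,0.8],[[0,-7.5,0],0,0.8]]';python3 go.py
python3 - <<'E'
from h import *
import pickle
d={}
for n in ('wrist','scene','top'):
    d[n]=grab_frame(n);save(d[n]['image'],n+'5')
pickle.dump(d,open('f5.pkl','wb'))
save(cv2.resize(d['scene']['image'][150:320,150:350],None,fx=3.5,fy=3.5,interpolation=cv2.INTER_CUBIC),'sc5')
save(cv2.resize(d['top']['image'][115:245,225:405],None,fx=4.4,fy=4.4,interpolation=cv2.INTER_CUBIC),'tc5')
E
```

```text
clock: 10.85
tcp_pos: [0.5138, -0.1895, 0.3256]
orientation: [-1.264, 1.122, -1.12]
contact_force: [-0.0, -0.5, 0.2]
grip_width: 0.0445
clk 10.85 grasp [ 0.5137 -0.1894  0.1706] tooly [-1.e-03  4.e-04 -1.e+00] jaw yaw 0.119 j [ 0.78  0.45 -0.68  1.9   0.35  0.92  0.05] F [-0.  -0.5  0.2] M [ 0.01  0.   -0.06] w 0.0445
```

View pics/sc5.png

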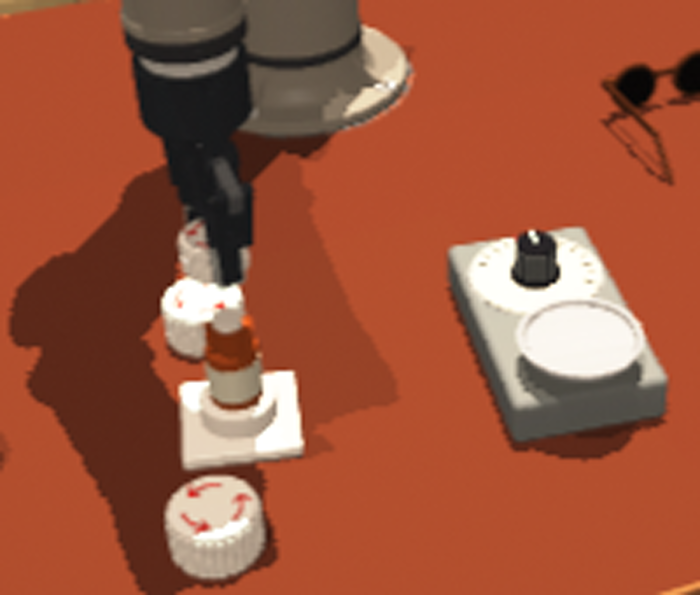

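View pics/tc5.png

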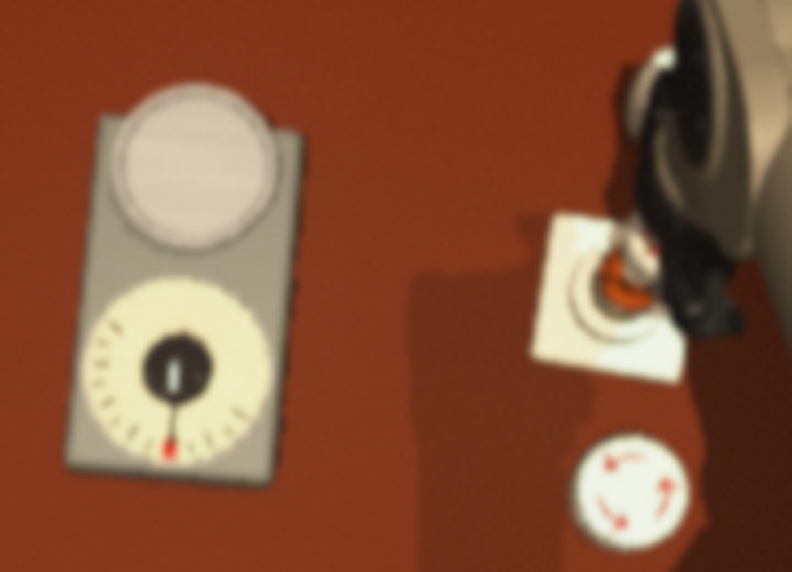

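View pics/wrist5.png

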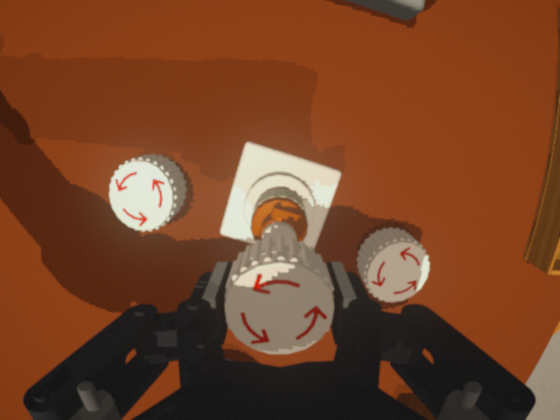

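The cap is held off the bottle at wrist (278,300), the bare neck shows in the scene view, and the top view puts the pointer on red. I'll check that it's still and hand in.

```bash
python3 -m jog '[[[0,0,0],0,0.8],[[0,0,0],0,0.8],[[0,0,0],0,0.8],[[0,0,0],0,0.8]]'
python3 - <<'E'
from h import *
import pickle
a=pickle.load(open('f0.pkl','rb'))['top']['image'];b=grab_frame('top')['image']
d=cv2.absdiff(a,b).max(2)
print('bystander area diff left',(d[80:320,80:215]>40).sum(),'ring dish',(d[175:215,430:470]>40).sum())
print(get_obs()['qvel'].round(4));hand_in()
E
```

```text
clock: 11.5
tcp_pos: [0.5141, -0.1895, 0.3262]
orientation: [-1.263, 1.121, -1.121]
contact_force: [0.4, 0.1, -0.5]
grip_width: 0.0445
bystander area diff left 0 ring dish 1402
[-0.0006 -0.0005  0.0002 -0.0014 -0.0004  0.0011  0.0003]
the job is handed in; nothing more can be done
```

Run:
```python
import pickle,cv2,numpy as np
for k in('f0.pkl','f5.pkl'):
    t=pickle.load(open(k,'rb'))['scene']['image'];h=cv2.cvtColor(t,cv2.COLOR_BGR2HSV)
    m=((h[...,0]>90)&(h[...,0]<125)&(h[...,1]>80)).astype(np.uint8)[255:300,105:160];ys,xs=np.nonzero(m);print(len(xs),xs.mean()+105,ys.mean()+255)
```

```text
536 132.46641791044777 275.375
536 132.4589552238806 275.3805970149254
```

The job is done and handed in at about 11.6 s of the 51 s allowed; `hand_in()` gave no verdict.

- **Scale:** I turned the tare knob about 0.5 rad anticlockwise and let go. The wrist camera then put the pointer within about 0.02 rad of the middle of the red mark, and a later top view still showed it on red.
- **One slip:** while opening the gripper I repeated the twist command, which is relative to each call. The hand turned another 0.5 rad, but the pointer measured afterwards had not moved off zero.
- **Cap:** I chose the smallest of the three look-alikes, the one on the bottle. I pressed it down about 7 mm (about 11 N), twisted it 80° anticlockwise and lifted it.
- **Final hold:** the cap is held at 44.5 mm finger opening, about 66 mm above its locked height by the arm's travel. It is about 1–2 mm off the bottle's axis, upright, and the arm is still.
- **Small things on the shelf:** the top-view area with the compact, hairbrush, incense holder and sunglasses showed no change. The same check on the ring dish area disagreed (1402 pixels changed). I take that to be the arm covering it or its shadow, because the scene camera shows the dish where it was, within 0.01 pixel. I made that scene comparison after handing in.

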